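# Load the tyre warmers at the model-car pit bench

### The job

Load the tyre warmers with the car's four slick wheels: first lay one of the two big wide rear wheels in each of the two square warming plates, and only when both are in, lay one of the two small narrow front wheels in each of the two round plates. Every wheel must lie flat on its plate's floor, inside the rim; set the wheels down rather than dropping them, and leave the two large knobbly buggy wheels where they are.

Things in the scene. Friction and masses are not known exactly. Their poses are not given: they have to be found in the camera images.
- rear_1: REAR wheel (the wide, larger kind). Black slick wheel, small white hub disc, lying flat on the bench: a smooth cylinder 60 mm in diameter and 40 mm tall. Origin at its centre, 20 mm above its underside; z along its axle. About 35 to 70 g. Grip it across the diameter from above. The two rear wheels are interchangeable.
- rear_2: REAR wheel (the wide, larger kind). Black slick wheel, small white hub disc, lying flat on the bench: a smooth cylinder 60 mm in diameter and 40 mm tall. Origin at its centre, 20 mm above its underside; z along its axle. About 35 to 70 g. Grip it across the diameter from above. The two rear wheels are interchangeable.
- front_1: FRONT wheel (the narrow, smaller kind). Black slick wheel, small white hub disc, lying flat on the bench: a smooth cylinder 48 mm in diameter and 28 mm tall. Origin at its centre, 14 mm above its underside; z along its axle. About 21 to 42 g. Grip it across the diameter from above. The two front wheels are interchangeable.
- front_2: FRONT wheel (the narrow, smaller kind). Black slick wheel, small white hub disc, lying flat on the bench: a smooth cylinder 48 mm in diameter and 28 mm tall. Origin at its centre, 14 mm above its underside; z along its axle. About 21 to 42 g. Grip it across the diameter from above. The two front wheels are interchangeable.
- square_1: SQUARE warming plate, bare aluminium, fixed to the bench: a shallow tray 92 x 92 mm outside, 84 x 84 mm inside, floor 4 mm above the bench, rim 4 mm thick with its top 8 mm above the bench. For one rear wheel, either one. Origin at the centre of its underside, on the bench; z up.
- square_2: SQUARE warming plate, bare aluminium, fixed to the bench: a shallow tray 92 x 92 mm outside, 84 x 84 mm inside, floor 4 mm above the bench, rim 4 mm thick with its top 8 mm above the bench. For one rear wheel, either one. Origin at the centre of its underside, on the bench; z up.
- round_1: ROUND warming plate, bare aluminium, fixed to the bench: a shallow dish 78 mm in outside and 70 mm in inside diameter, floor 4 mm above the bench, rim 4 mm thick with its top 8 mm above the bench. For one front wheel, either one. Origin at the centre of its underside, on the bench; z up.
- round_2: ROUND warming plate, bare aluminium, fixed to the bench: a shallow dish 78 mm in outside and 70 mm in inside diameter, floor 4 mm above the bench, rim 4 mm thick with its top 8 mm above the bench. For one front wheel, either one. Origin at the centre of its underside, on the bench; z up.
- buggy_1: Knobbly buggy wheel, not part of the job: the largest wheels on the bench, 84 mm across the tread lugs and 36 mm tall, with a large white five-hole hub, lying flat and loose. Origin at its centre, 18 mm above the bench. Must stay where it lies.
- buggy_2: The other knobbly buggy wheel, the same (84 mm across, 36 mm tall, origin at its centre); must stay where it lies. Unlisted low bystanders (battery pack, motor, servo, screwdriver, spanner; all under 60 mm tall) also lie among the listed things, with room for a finger beside every listed thing.
Not all that is in view belongs to the job. Leave any green or pink look-alike of the rear_1 alone.

How it is judged:
On the way, in this order (a step that is already met when the one before it is completed fails the run):
1. both rear wheels lie in the square plates, one in each ((((horizontal distance between rear_1 and square_1 below 0.018 m and z of rear_1 in the frame of square_1 between 0.021 and 0.026 m and angle between the z axis of rear_1 and the z axis of square_1, either way round below 0.08 rad) and (horizontal distance between rear_2 and square_2 below 0.018 m and z of rear_2 in the frame of square_2 between 0.021 and 0.026 m and angle between the z axis of rear_2 and the z axis of square_2, either way round below 0.08 rad)) or ((horizontal distance between rear_1 and square_2 below 0.018 m and z of rear_1 in the frame of square_2 between 0.021 and 0.026 m and angle between the z axis of rear_1 and the z axis of square_2, either way round below 0.08 rad) and (horizontal distance between rear_2 and square_1 below 0.018 m and z of rear_2 in the frame of square_1 between 0.021 and 0.026 m and angle between the z axis of rear_2 and the z axis of square_1, either way round below 0.08 rad)))), for 0.2 s.
2. both front wheels lie in the round plates, one in each ((((horizontal distance between front_1 and round_1 below 0.013 m and z of front_1 in the frame of round_1 between 0.015 and 0.02 m and angle between the z axis of front_1 and the z axis of round_1, either way round below 0.08 rad) and (horizontal distance between front_2 and round_2 below 0.013 m and z of front_2 in the frame of round_2 between 0.015 and 0.02 m and angle between the z axis of front_2 and the z axis of round_2, either way round below 0.08 rad)) or ((horizontal distance between front_1 and round_2 below 0.013 m and z of front_1 in the frame of round_2 between 0.015 and 0.02 m and angle between the z axis of front_1 and the z axis of round_2, either way round below 0.08 rad) and (horizontal distance between front_2 and round_1 below 0.013 m and z of front_2 in the frame of round_1 between 0.015 and 0.02 m and angle between the z axis of front_2 and the z axis of round_1, either way round below 0.08 rad)))), for 0.2 s.
At the end, for the whole second after the job is handed in: One rear wheel in each square plate (centre within 18 mm of the plate's centre) and one front wheel in each round plate (within 13 mm), each flat (within 0.08 rad) on the plate's floor (height within about 2 mm), released and at rest ((((horizontal distance between rear_1 and square_1 below 0.018 m and z of rear_1 in the frame of square_1 between 0.021 and 0.026 m and angle between the z axis of rear_1 and the z axis of square_1, either way round below 0.08 rad) and (horizontal distance between rear_2 and square_2 below 0.018 m and z of rear_2 in the frame of square_2 between 0.021 and 0.026 m and angle between the z axis of rear_2 and the z axis of square_2, either way round below 0.08 rad)) or ((horizontal distance between rear_1 and square_2 below 0.018 m and z of rear_1 in the frame of square_2 between 0.021 and 0.026 m and angle between the z axis of rear_1 and the z axis of square_2, either way round below 0.08 rad) and (horizontal distance between rear_2 and square_1 below 0.018 m and z of rear_2 in the frame of square_1 between 0.021 and 0.026 m and angle between the z axis of rear_2 and the z axis of square_1, either way round below 0.08 rad))) and (((horizontal distance between front_1 and round_1 below 0.013 m and z of front_1 in the frame of round_1 between 0.015 and 0.02 m and angle between the z axis of front_1 and the z axis of round_1, either way round below 0.08 rad) and (horizontal distance between front_2 and round_2 below 0.013 m and z of front_2 in the frame of round_2 between 0.015 and 0.02 m and angle between the z axis of front_2 and the z axis of round_2, either way round below 0.08 rad)) or ((horizontal distance between front_1 and round_2 below 0.013 m and z of front_1 in the frame of round_2 between 0.015 and 0.02 m and angle between the z axis of front_1 and the z axis of round_2, either way round below 0.08 rad) and (horizontal distance between front_2 and round_1 below 0.013 m and z of front_2 in the frame of round_1 between 0.015 and 0.02 m and angle between the z axis of front_2 and the z axis of round_1, either way round below 0.08 rad))) and linear speed of each of rear_1, rear_2, front_1, front_2 below 0.02 m/s); the robot touches nothing.
It fails at once if a front wheel is laid in a round plate before both rear wheels lie in the square plates (((horizontal distance between front_1 and round_1 below 0.013 m and z of front_1 in the frame of round_1 between 0.015 and 0.02 m and angle between the z axis of front_1 and the z axis of round_1, either way round below 0.08 rad) or (horizontal distance between front_1 and round_2 below 0.013 m and z of front_1 in the frame of round_2 between 0.015 and 0.02 m and angle between the z axis of front_1 and the z axis of round_2, either way round below 0.08 rad) or (horizontal distance between front_2 and round_1 below 0.013 m and z of front_2 in the frame of round_1 between 0.015 and 0.02 m and angle between the z axis of front_2 and the z axis of round_1, either way round below 0.08 rad) or (horizontal distance between front_2 and round_2 below 0.013 m and z of front_2 in the frame of round_2 between 0.015 and 0.02 m and angle between the z axis of front_2 and the z axis of round_2, either way round below 0.08 rad)) and not (((horizontal distance between rear_1 and square_1 below 0.018 m and z of rear_1 in the frame of square_1 between 0.021 and 0.026 m and angle between the z axis of rear_1 and the z axis of square_1, either way round below 0.08 rad) and (horizontal distance between rear_2 and square_2 below 0.018 m and z of rear_2 in the frame of square_2 between 0.021 and 0.026 m and angle between the z axis of rear_2 and the z axis of square_2, either way round below 0.08 rad)) or ((horizontal distance between rear_1 and square_2 below 0.018 m and z of rear_1 in the frame of square_2 between 0.021 and 0.026 m and angle between the z axis of rear_1 and the z axis of square_2, either way round below 0.08 rad) and (horizontal distance between rear_2 and square_1 below 0.018 m and z of rear_2 in the frame of square_1 between 0.021 and 0.026 m and angle between the z axis of rear_2 and the z axis of square_1, either way round below 0.08 rad)))).
It fails at once if a buggy wheel is shifted by more than 25 mm (distance of any of buggy_1, buggy_2 from where it was at the start of the episode above 0.025 m).
It fails at once if a slick wheel is dropped (falls freely from more than about 3 to 4 cm) or thrown ((linear speed of rear_1 above 0.85 m/s and contact force between the fingers and rear_1 below 0.1 N) or (linear speed of rear_2 above 0.85 m/s and contact force between the fingers and rear_2 below 0.1 N) or (linear speed of front_1 above 0.85 m/s and contact force between the fingers and front_1 below 0.1 N) or (linear speed of front_2 above 0.85 m/s and contact force between the fingers and front_2 below 0.1 N)).
It also fails if it takes over 96 s, if anything falls off the work surface, if the arm or the gripper's body presses on something with over 40 N, if the wrist force passes 120 N, or if a joint passes its speed limit or range.

### The arm

A 6-joint arm with a two-finger parallel gripper is mounted at the origin on the work surface. World frame = base frame: x ahead of the robot, y to its left, z up, the work surface at z = 0. Lengths are in m, angles in rad, forces in N, time in s.
With the tool pointing down it reaches from about 0.375 to 0.9 m from the base axis. Payload 3.1 kg.
Tool frame: the origin (TCP) lies between the finger pads; the fingertips stand 8 mm ahead of it and the grasp point (between the pads) lies 11 mm behind it; z points along the fingers, y is the line along which they close (so a half turn about z gives the same grasp; the last joint's range is limited). The gripper opens to 87 mm and grips with 3 to 60 N. Pads are 19 mm wide; open, the fingers measure 117 mm over their backs; the gripper's body (75 mm by 190 mm) begins 51 mm behind the grasp point.
Start: joints at [1.089, 0.527, 1.433, -0, 1.181, -0.178], TCP at [0.187, 0.596, 0.206] pointing down, gripper open.
Joint ranges: [-3.08, 3.08], [-0.75, 2.2], [0.22, 2.44], [-1.43, 4.57], [0, 2.65], [-2.85, 2.85]. Speed limits (rad/s): [2.79, 2.79, 3.14, 3.14, 3.14, 3.14].

### API

Orientations are given as a unit quaternion [x, y, z, w].
In Python, from rig import robot, vision, job gives the robot as it stands.
- The arm moves only by the shell command python3 -m handwheel 'ROWS' [OPENING] [FORCE]. ROWS is JSON, a list of rows, each a list of 4 numbers: the shift along the tool's x, y, z as a fraction of full scale, then the turn about the tool's z as a fraction of full scale. A call has 1 to 20 rows; each row is the pose to reach, as a shift and turn from the pose commanded when the call began, along the tool's axes at that moment, turning the shorter way round; what a row does not reach only later rows make up. Full scale, the value 1, is 300 mm for a shift and 2 pi rad for a turn. A row lasts 1/12 s, in which the tool goes at most 41.7 mm and 7.16 degrees, less where a joint would pass 70% of its speed; a pose out of reach is approached as far as the arm can. A call with a number of a shift or a turn outside -1 to 1 is refused whole. A call with a gripper value outside its range is refused whole. OPENING is the opening in per cent of the stroke, from 0 (shut) to 100 (fully open), set as the call begins (- or left out, the last holds). The fingers move at their own pace and stop on an object; FORCE is the grip in N (left out, the last holds). Time passes only in rows, so rows that repeat a pose let the fingers close. It gives the time, the measured TCP pose, the force, the opening and the grip force at its end, in the units of the state.
- robot.get_obs(): the state, without advancing time (a new reading comes with each control period).
- vision.camera(name): name is "side" or "top"; returns a dict with "frame" (400x640x3 uint8, red, green, blue), "K" (3x3 intrinsics, pixels), "cam_to_world" (4x4, takes a point from camera to world coordinates). Camera axes: x right, y down, z forward; pixel columns grow to the right and rows downward; lengths in m; the calibration is good to about 2 mm. A picture is of the moment at which its call begins. There is no depth.
- job.hand_in(): hands the job in; it is judged then, once.
Trained networks look in the newest picture that a camera, given by its name, has taken for a name from the list of things; names that differ only in an ending like _2 or _b are one class to them, and where a whole thing is asked for, a point or a joint stands for the part that bears it (a point fixed in the world has none). Each returns a list of dicts, best first, with "conf" (0 to 1); they miss things now and then, are a little off and sometimes report something else, mostly with a low value. They report only what shows in the picture. A call takes as long as a camera call. They do not tell look-alikes from the thing itself.
- vision.look_for(camera, label): "point" ([row, column] in pixels, amid what is visible of it).
- vision.outline_of(camera, label): "mask" (400x640 bool, what is visible of it) and "point" ([row, column] in pixels, amid what is visible of it).
The state is a dict: "time": time; "q": joint angles; "joint_velocities": joint speeds; "joint_torque": joint torques, N m; "position": TCP position; "tool_rot": TCP orientation; "ft_force": force on the tool from outside, world axes, zero at the start; "moment": the same for the moment, N m; "grip_width": finger opening in m; "grip_force": force on a finger pad.
Only numpy, scipy, OpenCV 4.12 (cv2) and the standard library are available. Lean on these libraries where they do the work, as an engineer would, in place of code of your own. Each camera call takes 0.05 s, during which the arm holds its last target. There are 200 camera calls.

## Working session

There is one attempt and no reset: what is moved stays moved. The work goes in short steps, Python scripts to look and compute and a shell command to move; the robot and the scene stay as the last step left them, time stands still between calls to the robot, and variables do not carry over. Pictures are saved under pics/ and viewed, at most 14 in all, crops included, and the job is handed in when it is done.

```bash
mkdir -p pics
cat > h.py <<'E'
import numpy as np, cv2
from rig import robot, vision, job
def snap(cam,name=None):
    c=vision.camera(cam)
    if name: cv2.imwrite('pics/'+name+'.png',c['frame'][:,:,::-1])
    return c
def ray(c,p,z):
    K=np.array(c['K']);T=np.array(c['cam_to_world'])
    d=T[:3,:3]@np.linalg.solve(K,[p[1],p[0],1.]);o=T[:3,3]
    return o+d*(z-o[2])/d[2]
E
python3 - <<'E'
from h import *
for cam in ('top','side'):
    c=snap(cam,cam+'0')
    print(cam,np.round(c['cam_to_world'],3).tolist(),np.round(c['K'],1).tolist())
    for l,z in (('rear_1',.04),('front_1',.028),('square_1',.006),('round_1',.006),('buggy_1',.036)):
        for d in vision.outline_of(cam,l):
            r,k=np.nonzero(d['mask'])
            print(l,round(d['conf'],2),np.round(d['point']),'area',len(r),'box',r.min(),r.max(),k.min(),k.max(),np.round(ray(c,d['point'],z),3)[:2])
print(robot.get_obs())
E
```

```text
top [[0.015, -0.991, 0.136, 0.3], [-1.0, -0.016, -0.005, 0.048], [0.007, -0.136, -0.991, 1.492], [0.0, 0.0, 0.0, 1.0]] [[487.1, 0.0, 314.8], [0.0, 487.1, 193.7], [0.0, 0.0, 1.0]]
rear_1 0.86 [190. 151.] area 370 box 181 201 140 162 [0.501 0.534]
rear_1 0.85 [196. 187.] area 358 box 185 206 175 196 [0.487 0.424]
rear_1 0.84 [229. 190.] area 374 box 219 238 178 200 [0.388 0.412]
rear_1 0.6 [161. 190.] area 393 box 148 170 178 199 [0.594 0.419]
rear_1 0.51 [219. 278.] area 337 box 210 230 267 286 [0.421 0.149]
front_1 0.49 [204. 464.] area 188 box 193 207 461 476 [ 0.478 -0.413]
front_1 0.45 [243. 409.] area 193 box 233 247 407 422 [ 0.357 -0.244]
front_1 0.23 [169. 424.] area 496 box 157 181 411 435 [ 0.584 -0.291]
square_1 0.81 [166. 231.] area 878 box 146 184 214 253 [0.588 0.302]
square_1 0.56 [214. 380.] area 869 box 200 232 360 391 [ 0.443 -0.162]
round_1 0.78 [169. 425.] area 438 box 158 180 412 435 [ 0.587 -0.299]
round_1 0.6 [239. 230.] area 554 box 229 253 221 247 [0.361 0.297]
buggy_1 0.85 [208. 327.] area 562 box 196 223 314 341 [0.456 0.003]
buggy_1 0.71 [146. 327.] area 57
[... 1176 characters left out ...]

{'time': 0.6, 'q': array([ 1.08849500e+00,  5.27481198e-01,  1.43271264e+00,  4.14190189e-06,
        1.18140276e+00, -1.78486578e-01]), 'joint_velocities': array([-0.0003191 , -0.00186451, -0.00127657,  0.00327085,  0.00112716,
        0.00093172]), 'joint_torque': array([-3.07576420e-04, -4.39745772e+01, -1.76889789e+01,  6.34631189e-02,
        5.07170102e-02, -1.34261873e-05]), 'position': array([0.18692535, 0.59636164, 0.20575593]), 'tool_rot': array([ 1.51324594e-01,  9.88484126e-01, -1.23988216e-06, -2.45070123e-06]), 'ft_force': array([ 0.77535213,  0.48294658, -0.15488323]), 'moment': array([0.01913669, 0.01928644, 0.03352424]), 'grip_force': 0.0, 'grip_width': 0.08695777482630125}
```

Run:
```python
import cv2
a=cv2.imread('pics/top0.png')[120:280,120:490]
cv2.imwrite('pics/topc.png',cv2.resize(a,(800,346),interpolation=cv2.INTER_CUBIC))
```

```text
(no output)
```

View pics/topc.png

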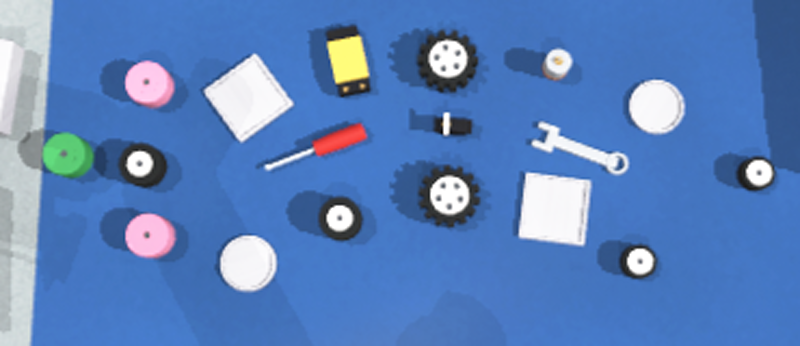

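View pics/side0.png

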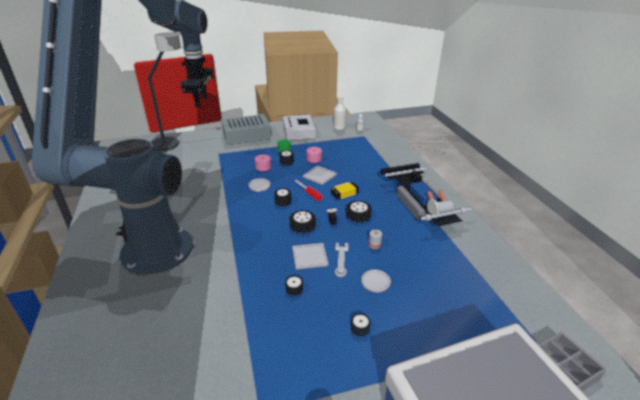

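The top view shows the black rears at about full-picture (195,185) and (220,278), and the fronts at (241,415) and (200,470). The squares are at (165,235) and (216,377), the rounds at (242,235) and (169,423). The pink and green wheels near the first rear are look-alikes, and the buggies lie mid-bench. Next I'll refine the positions from the hubs and plates.

```bash
cat > meas.py <<'E'
from h import *
G=dict(rA=(195.4,184.7,.04),rB=(220.4,277.7,.04),fA=(200,470,.028),fB=(240.7,415,.028),sA=(165,234.7,.007),sB=(216,376.7,.007),oA=(241.6,234.7,.007),oB=(169,423.4,.007),b1=(211,327.5,.036),b2=(148,327,.036))
def measure(names,c=None):
    c=c or snap('top'); S=4
    f=cv2.resize(c['frame'],None,fx=S,fy=S,interpolation=cv2.INTER_CUBIC)
    m=(f.min(2)>125).astype(np.uint8)   # white = all channels high
    n,lab,st,ce=cv2.connectedComponentsWithStats(m)
    out={}
    for k in names:
        r,q,z=G[k]
        i=min((i for i in range(1,n) if st[i,4]>100),key=lambda i:np.hypot(ce[i,0]-q*S-1.5,ce[i,1]-r*S-1.5))
        x,y=(ce[i]+.5)/S-.5
        p=ray(c,(y,x),z); out[k]=p
        print(k,'px',round(y,1),round(x,1),'area',st[i,4]/S/S,'xyz',np.round(p,4))
    return out
if __name__=='__main__':
    measure(G)
E
python3 meas.py
```

```text
rA px 195.2 184.2 area 116.125 xyz [0.4885 0.4329 0.04  ]
rB px 220.4 276.7 area 119.875 xyz [0.4171 0.1534 0.04  ]
fA px 199.4 470.7 area 116.5625 xyz [ 0.4912 -0.4328  0.028 ]
fB px 240.5 415.7 area 118.875 xyz [ 0.3645 -0.2638  0.028 ]
sA px 164.8 234.5 area 927.9375 xyz [0.5903 0.2908 0.007 ]
sB px 216.3 376.3 area 960.875 xyz [ 0.4373 -0.1485  0.007 ]
oA px 241.4 234.4 area 547.25 xyz [0.3541 0.2822 0.007 ]
oB px 168.9 423.4 area 516.625 xyz [ 0.587  -0.2951  0.007 ]
b1 px 209.8 327.6 area 254.9375 xyz [0.4517 0.0018 0.036 ]
b2 px 146.7 326.8 area 243.1875 xyz [0.6457 0.0065 0.036 ]
```

```bash
python3 -m handwheel '[[0,0,0,-0.0484],[0,0,0,-0.0484],[0,0,0,-0.0484],[0,0,0,-0.0484]]' 100
```

```text
time: 0.98
position: [0.1869, 0.5964, 0.2058]
tool_rot: [-0.001, 1.0, 0.0, 0.0]
ft_force: [-0.5, -0.4, 0.5]
grip_width: 0.0873
grip_force: 0.0
```

```bash
python3 -m handwheel '[[-1,-0.545,0.25,0],[-1,-0.545,0.25,0],[-1,-0.545,0.25,0],[-1,-0.545,0.25,0],[-1,-0.545,0.25,0],[-1,-0.545,0.25,0],[-1,-0.545,0.25,0],[-1,-0.545,0.25,0],[-1,-0.545,0.25,0],[-1,-0.545,0.25,0],[-1,-0.545,0.25,0]]' 100 15
python3 - <<'E'
from h import *
snap('top','t1');snap('side','s1')
a=cv2.imread('pics/t1.png')[120:280,120:320];b=cv2.imread('pics/s1.png')[80:240,200:400]
cv2.imwrite('pics/v1.png',cv2.resize(np.hstack([a,b]),(800,320),interpolation=cv2.INTER_CUBIC))
E
```

```text
time: 1.9
position: [0.4872, 0.4324, 0.1303]
tool_rot: [0.002, 1.0, -0.0, -0.001]
ft_force: [-0.5, -0.2, 0.7]
grip_width: 0.0868
grip_force: 0.0
```

View pics/v1.png

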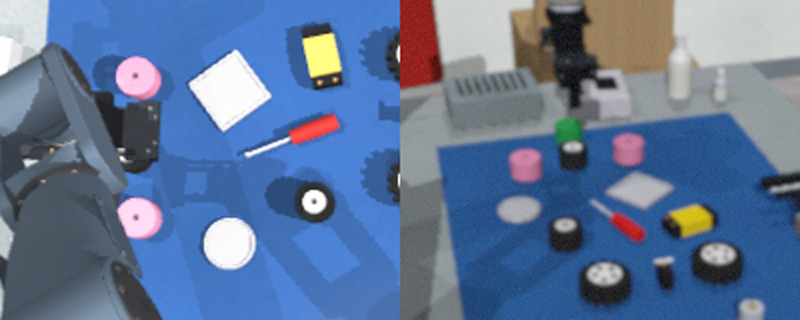

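The gripper hangs over the first black rear, between the two pinks, with clearance on both sides. Going down to grip.

```bash
python3 -m handwheel '[[-0.004,0.002,0.12,0],[-0.004,0.002,0.24,0],[-0.004,0.002,0.3,0],[-0.004,0.002,0.34,0],[-0.004,0.002,0.374,0],[-0.004,0.002,0.374,0],[-0.004,0.002,0.374,0]]' 100 15; python3 -m handwheel '[[0,0,0,0],[0,0,0,0],[0,0,0,0],[0,0,0,0],[0,0,0,0],[0,0,0,0],[0,0,0,0],[0,0,0,0]]' 0 15
```

```text
time: 2.58
position: [0.4881, 0.4345, 0.0192]
tool_rot: [-0.001, 1.0, 0.0, 0.0]
ft_force: [0.0, -0.2, 0.1]
grip_width: 0.0877
grip_force: 0.0
time: 3.25
position: [0.4885, 0.4336, 0.0191]
tool_rot: [-0.0, 1.0, 0.0, 0.0]
ft_force: [-0.6, -1.0, 3.8]
grip_width: 0.0588
grip_force: 15.0
```

```bash
python3 -m handwheel '[[0,0,-0.05,0],[0,0,-0.15,0],[0,0,-0.25,0],[-0.08,-0.12,-0.27,0],[-0.16,-0.23,-0.27,0],[-0.24,-0.34,-0.27,0],[-0.31,-0.43,-0.27,0],[-0.34,-0.476,-0.27,0],[-0.34,-0.476,-0.27,0],[-0.34,-0.476,-0.27,0],[-0.34,-0.476,-0.27,0]]'
```

```text
time: 4.17
position: [0.5888, 0.2917, 0.099]
tool_rot: [-0.0, 1.0, 0.0, -0.001]
ft_force: [-0.4, 0.2, -0.3]
grip_width: 0.059
grip_force: 15.0
```

```bash
python3 -m handwheel '[[-0.004,-0.003,0.1,0],[-0.004,-0.003,0.18,0],[-0.004,-0.003,0.22,0],[-0.004,-0.003,0.235,0],[-0.004,-0.003,0.245,0],[-0.004,-0.003,0.25,0],[-0.004,-0.003,0.25,0],[-0.004,-0.003,0.25,0]]'
```

```text
time: 4.83
position: [0.5922, 0.2904, 0.0257]
tool_rot: [-0.0, 1.0, 0.0, 0.001]
ft_force: [0.0, -1.0, -0.5]
grip_width: 0.059
grip_force: 15.0
```

```bash
python3 -m handwheel '[[0.003,0,0.004,0],[0.003,0,0.006,0],[0.003,0,0.006,0],[0.003,0,0.006,0]]'
```

```text
time: 5.17
position: [0.5906, 0.2899, 0.0231]
tool_rot: [-0.0, 1.0, 0.0, 0.0]
ft_force: [0.6, -0.2, 0.4]
grip_width: 0.0589
grip_force: 15.0
```

```bash
python3 -m handwheel '[[0,0,0,0],[0,0,0,0],[0,0,0,0],[0,0,0,0],[0,0,-0.05,0],[0,0,-0.15,0],[0,0,-0.25,0],[0,0,-0.33,0],[0.12,-0.09,-0.33,0],[0.24,-0.18,-0.33,0],[0.577,-0.455,-0.33,0],[0.577,-0.455,-0.33,0],[0.577,-0.455,-0.33,0],[0.577,-0.455,-0.33,0],[0.577,-0.455,-0.33,0],[0.577,-0.455,-0.33,0]]' 100
python3 - <<'E'
from meas import *
c=snap('top','t2');measure(['sA','rB'],c);d=snap('side')
a=c['frame'][120:280,120:320];b=d['frame'][130:290,230:430]
cv2.imwrite('pics/v2.png',cv2.resize(np.hstack([a,b]),(800,320),interpolation=cv2.INTER_CUBIC)[:,:,::-1])
E
```

```text
time: 6.5
position: [0.4181, 0.1531, 0.1222]
tool_rot: [0.0, 1.0, 0.0, 0.001]
ft_force: [0.1, -0.0, 0.3]
grip_width: 0.0871
grip_force: 0.0
sA px 165.5 235.3 area 593.0 xyz [0.588  0.2883 0.007 ]
rB px 224.9 256.8 area 9.625 xyz [0.4028 0.2124 0.04  ]
```

View pics/v2.png

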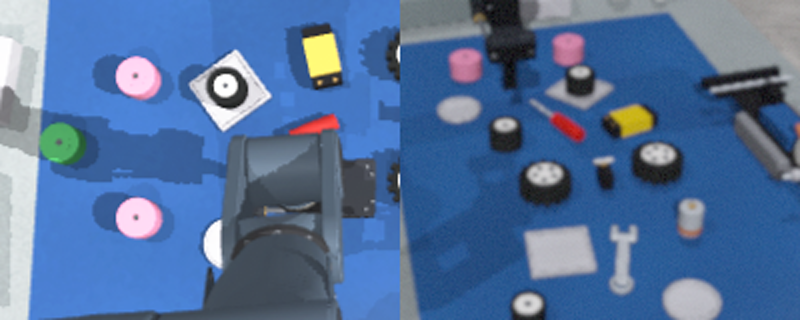

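The first rear lies centred and flat in the diamond-set square plate. The second rear sits directly under the gripper, so next I'll pick it up.

```bash
python3 -m handwheel '[[0.002,0,0.12,0],[0.002,0,0.24,0],[0.002,0,0.3,0],[0.002,0,0.33,0],[0.002,0,0.346,0],[0.002,0,0.346,0],[0.002,0,0.346,0]]' 100 15; python3 -m handwheel '[[0,0,0,0],[0,0,0,0],[0,0,0,0],[0,0,0,0],[0,0,0,0],[0,0,0,0],[0,0,0,0],[0,0,0,0]]' 0 15
```

```text
time: 7.18
position: [0.4179, 0.1537, 0.0183]
tool_rot: [-0.0, 1.0, 0.0, 0.001]
ft_force: [-0.5, 0.3, -0.3]
grip_width: 0.0872
grip_force: 0.0
time: 7.85
position: [0.4171, 0.1533, 0.0183]
tool_rot: [-0.0, 1.0, 0.0, 0.0]
ft_force: [-1.2, -0.5, 5.7]
grip_width: 0.059
grip_force: 15.0
```

```bash
python3 -m handwheel '[[0,0,-0.05,0],[0,0,-0.15,0],[0,0,-0.25,0],[0,-0.1,-0.27,0],[-0.03,-0.22,-0.27,0],[-0.067,-0.34,-0.27,0],[-0.067,-0.46,-0.27,0],[-0.067,-0.58,-0.27,0],[-0.067,-0.7,-0.27,0],[-0.067,-0.82,-0.27,0],[-0.067,-0.92,-0.27,0],[-0.067,-1,-0.27,0],[-0.067,-1,-0.27,0],[-0.067,-1,-0.27,0],[-0.067,-1,-0.27,0]]'
```

```text
time: 9.1
position: [0.4361, -0.1458, 0.0986]
tool_rot: [0.0, 1.0, 0.001, -0.001]
ft_force: [0.2, 0.7, -1.0]
grip_width: 0.0587
grip_force: 15.0
```

```bash
python3 -m handwheel '[[-0.003,-0.008,0.1,0],[-0.003,-0.008,0.18,0],[-0.003,-0.008,0.22,0],[-0.003,-0.008,0.235,0],[-0.003,-0.008,0.245,0],[-0.003,-0.008,0.25,0],[-0.003,-0.008,0.254,0],[-0.003,-0.008,0.254,0],[-0.003,-0.008,0.254,0]]'
```

```text
time: 9.85
position: [0.4384, -0.1492, 0.0234]
tool_rot: [-0.0, 1.0, -0.0, 0.001]
ft_force: [0.7, -0.2, -0.8]
grip_width: 0.0589
grip_force: 15.0
```

```bash
python3 -m handwheel '[[0,0,0,0],[0,0,0,0],[0,0,0,0],[0,0,0,0],[0,0,-0.05,0],[0,0,-0.15,0],[0,0,-0.25,0],[0,0,-0.33,0],[-0.02,-0.1,-0.33,0],[-0.04,-0.22,-0.33,0],[-0.176,-0.945,-0.33,0],[-0.176,-0.945,-0.33,0],[-0.176,-0.945,-0.33,0],[-0.176,-0.945,-0.33,0],[-0.176,-0.945,-0.33,0],[-0.176,-0.945,-0.33,0],[-0.176,-0.945,-0.33,0],[-0.176,-0.945,-0.33,0],[-0.176,-0.945,-0.33,0]]' 100
python3 - <<'E'
from meas import *
c=snap('top','t3');measure(['sA','sB','fB','b1'],c);d=snap('side')
a=c['frame'][120:280,290:490];b=d['frame'][180:340,230:430]
cv2.imwrite('pics/v3.png',cv2.resize(np.hstack([a,b]),(800,320),interpolation=cv2.INTER_CUBIC)[:,:,::-1])
E
```

```text
time: 11.43
position: [0.49, -0.4306, 0.1211]
tool_rot: [-0.0, 1.0, 0.001, -0.001]
ft_force: [-0.6, -0.4, -0.2]
grip_width: 0.087
grip_force: 0.0
sA px 165.6 235.1 area 566.375 xyz [0.5878 0.2889 0.007 ]
sB px 206.4 368.4 area 192.0625 xyz [ 0.4674 -0.1244  0.007 ]
fB px 195.3 446.8 area 1734.8125 xyz [ 0.5027 -0.3602  0.028 ]
b1 px 209.8 327.6 area 262.4375 xyz [0.4516 0.0017 0.036 ]
```

View pics/v3.png

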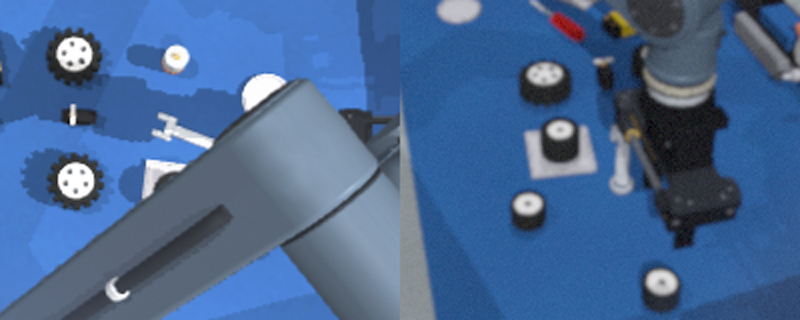

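Side view: the second rear lies flat inside the other square plate, at about full-picture (245,310). The front wheel is below the gripper. Picking it up.

```bash
python3 -m handwheel '[[-0.004,-0.007,0.12,0],[-0.004,-0.007,0.24,0],[-0.004,-0.007,0.3,0],[-0.004,-0.007,0.335,0],[-0.004,-0.007,0.353,0],[-0.004,-0.007,0.353,0],[-0.004,-0.007,0.353,0]]' 100 12; python3 -m handwheel '[[0,0,0,0],[0,0,0,0],[0,0,0,0],[0,0,0,0],[0,0,0,0],[0,0,0,0],[0,0,0,0],[0,0,0,0],[0,0,0,0]]' 0 12
```

```text
time: 12.12
position: [0.4928, -0.4349, 0.017]
tool_rot: [-0.0, 1.0, -0.001, 0.001]
ft_force: [0.1, -0.0, 0.2]
grip_width: 0.0867
grip_force: 0.0
time: 12.87
position: [0.492, -0.4346, 0.0158]
tool_rot: [-0.0, 1.0, 0.0, -0.0]
ft_force: [0.7, -0.5, -0.0]
grip_width: 0.0352
grip_force: 0.0
```

Run:
```python
from h import *
print(robot.get_obs()['grip_width'])
c=snap('top','t4');d=snap('side','s4')
a=c['frame'][120:280,320:520];b=d['frame'][250:390,270:445]
cv2.imwrite('pics/v4.png',np.hstack([cv2.resize(a,(400,320)),cv2.resize(b,(400,320),interpolation=cv2.INTER_CUBIC)])[:,:,::-1])
for cam,cc in(('top',c),('side',d)):
  for x in vision.look_for(cam,'front_1'): print(cam,x['conf'],x['point'],ray(cc,x['point'],.02))
```

```text
0.03521366666636545
top 0.39 [245.1, 413.1] [ 0.35076368 -0.2575661   0.02      ]
side 0.65 [284.9, 294.2] [ 0.362602   -0.26902527  0.02      ]
side 0.62 [323.5, 354.3] [ 0.47445255 -0.43138742  0.02      ]
```

View pics/v4.png

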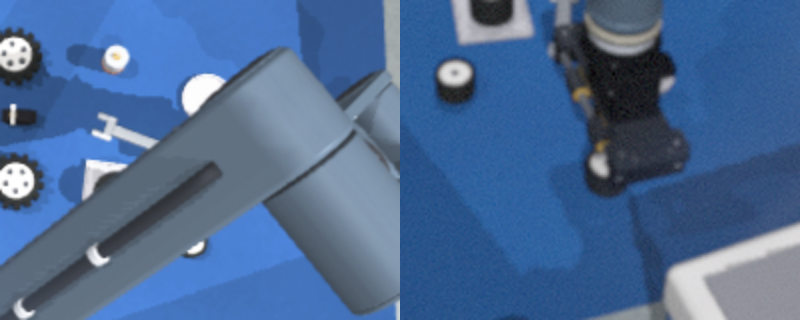

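```bash
python3 -m handwheel '[[0,0,0,0],[0,0,0,0],[0,0,0,0],[0,0,0,0],[0,0,0,0],[0,0,0,0],[0,0,0,0],[0,0,0,0],[0,0,0,0],[0,0,0,0],[0,0,0,0],[0,0,-0.05,0],[0,0,-0.15,0],[0,0,-0.25,0],[0,0,-0.35,0],[0,0,-0.35,0]]' 100; python3 -m handwheel '[[-0.33,0.8,0,0],[-0.33,0.8,0,0],[-0.33,0.8,0,0],[-0.33,0.8,0,0],[-0.33,0.8,0,0],[-0.33,0.8,0,0],[-0.33,0.8,0,0],[-0.33,0.8,0,0],[-0.33,0.8,0,0]]'
python3 - <<'E'
from meas import *
c=snap('top','t5');measure(['fA','fB'],c);d=snap('side','s5')
for cam,cc in(('top',c),('side',d)):
  for x in vision.outline_of(cam,'front_1'):
    r,k=np.nonzero(x['mask']); p=((r.min()+r.max())/2,(k.min()+k.max())/2)
    print(cam,x['conf'],p,len(r),ray(cc,p,.014))
a=c['frame'][120:280,320:520];b=d['frame'][250:390,270:445]
cv2.imwrite('pics/v5.png',np.hstack([cv2.resize(a,(400,320)),cv2.resize(b,(400,320),interpolation=cv2.INTER_CUBIC)])[:,:,::-1])
E
```

```text
time: 14.4
position: [0.4951, -0.4382, 0.1277]
tool_rot: [-0.0, 1.0, -0.005, 0.004]
ft_force: [1.0, -0.9, 0.1]
grip_width: 0.0868
grip_force: 0.0
time: 15.15
position: [0.591, -0.1946, 0.1207]
tool_rot: [-0.001, 1.0, -0.0, -0.0]
ft_force: [-0.1, 0.1, 0.1]
grip_width: 0.0872
grip_force: 0.0
fA px 199.4 470.7 area 114.875 xyz [ 0.4913 -0.4328  0.028 ]
fB px 242.3 427.6 area 41.9375 xyz [ 0.3595 -0.2995  0.028 ]
top 0.59 (np.float64(199.5), np.float64(469.0)) 176 [ 0.49271063 -0.43207165  0.014     ]
side 0.77 (np.float64(285.5), np.float64(293.5)) 298 [ 0.36140569 -0.26491034  0.014     ]
side 0.59 (np.float64(324.5), np.float64(359.5)) 373 [ 0.48750295 -0.4329871   0.014     ]
```

View pics/v5.png

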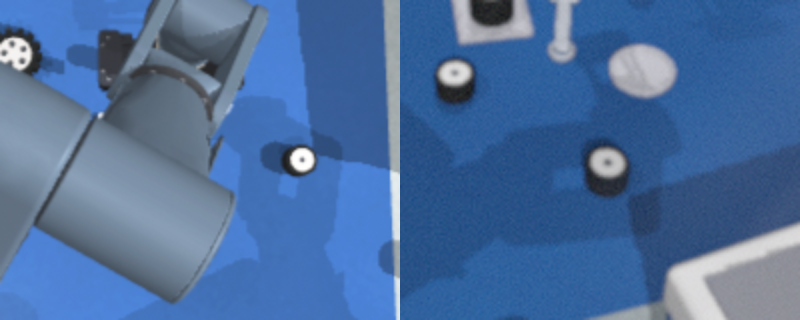

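The wheel did not move at all, yet the fingers closed past 48 mm. I'll project the reported TCP into the side pictures to see whether the reported pose is true.

Run:
```python
from h import *
c=snap('side'); K=np.array(c['K']);T=np.linalg.inv(c['cam_to_world'])
def pr(p):
    q=K@(T@np.r_[p,1])[:3]; return q[:2]/q[2]
out=[]
for n,p in (('s1',(.4872,.4324,.1303)),('s5',(.591,-.1946,.1207)),('s4',(.492,-.4346,.0158))):
    im=cv2.imread(f'pics/{n}.png'); u=pr(p); x,y=np.clip(u.astype(int)-33,0,(574,334)); S=4
    a=cv2.resize(im[y:y+66,x:x+66],(264,264),interpolation=cv2.INTER_CUBIC)
    for dy in(-.0585,0,.0585):
        for dz,col in((-.008,(0,0,255)),(.062,(0,255,0))):
            v=(pr(np.add(p,(0,dy,dz)))-(x,y)+.5)*S
            cv2.circle(a,tuple(int(t) for t in v),3,col,-1)
    out.append(a)
cv2.imwrite('pics/v6.png',np.hstack(out))
o=robot.get_obs();print(o['q'],o['position'])
```

```text
[-5.00506284e-01  6.25822258e-01  1.51602533e+00 -3.11481652e-04
  9.99656099e-01 -2.06882444e+00] [ 0.59045093 -0.19653049  0.12078473]
```

View pics/v6.png

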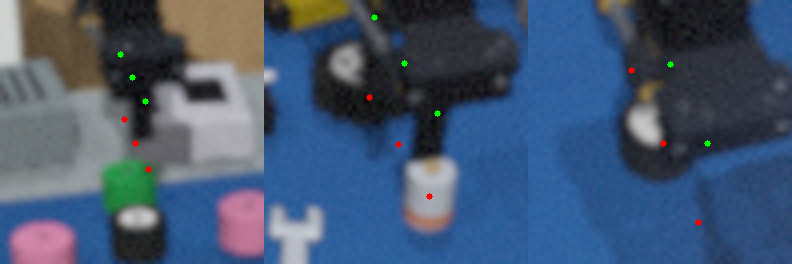

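The side views show the fingertips about 30 mm higher than the reported TCP implies. That fits the rears being gripped near their tops and the fingers closing above the 28 mm front wheel. I'll go back over the front wheel and feel downwards carefully.

```bash
python3 -m handwheel '[[0.332,-0.794,0,0],[0.332,-0.794,0,0],[0.332,-0.794,0,0],[0.332,-0.794,0,0],[0.332,-0.794,0,0],[0.332,-0.794,0,0],[0.332,-0.794,0,0],[0.332,-0.794,0,0],[0.332,-0.794,0.12,0],[0.332,-0.794,0.24,0],[0.332,-0.794,0.3,0],[0.332,-0.794,0.33,0],[0.332,-0.794,0.353,0],[0.332,-0.794,0.353,0],[0.332,-0.794,0.353,0]]' 100 10; python3 -m handwheel '[[0,0,0.007,0],[0,0,0.013,0],[0,0,0.02,0],[0,0,0.02,0]]'
```

```text
time: 16.65
position: [0.4922, -0.433, 0.0158]
tool_rot: [-0.0, 1.0, -0.001, 0.001]
ft_force: [-0.5, -1.8, 0.5]
grip_width: 0.0866
grip_force: 0.0
time: 16.98
position: [0.4915, -0.4329, 0.0092]
tool_rot: [-0.0, 1.0, -0.0, 0.0]
ft_force: [-0.2, -1.0, -0.6]
grip_width: 0.0871
grip_force: 0.0
```

```bash
python3 -m handwheel '[[0,0,0,0],[0,0,0,0],[0,0,0,0],[0,0,0,0]]' 70; python3 -m handwheel '[[0,0,0,0],[0,0,0,0],[0,0,0,0],[0,0,0,0],[0,0,0,0]]' 50
python3 - <<'E'
from h import *
c=snap('side','s7')
cv2.imwrite('pics/v7.png',cv2.resize(c['frame'][280:360,310:430],(720,480),interpolation=cv2.INTER_CUBIC)[:,:,::-1])
E
```

```text
time: 17.32
position: [0.4915, -0.4329, 0.009]
tool_rot: [-0.0, 1.0, -0.0, 0.0]
ft_force: [-0.0, 0.1, 0.3]
grip_width: 0.0678
grip_force: 0.0
time: 17.73
position: [0.4915, -0.4329, 0.009]
tool_rot: [-0.0, 1.0, -0.0, 0.0]
ft_force: [-0.5, -0.4, -0.7]
grip_width: 0.0467
grip_force: 10.0
```

View pics/v7.png

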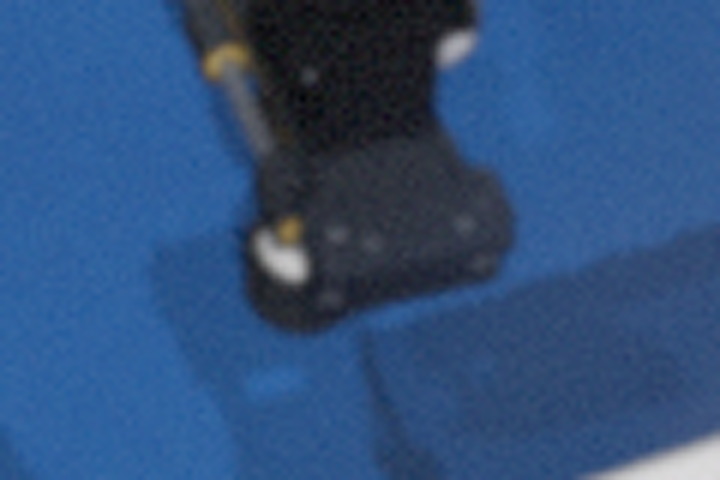

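It grips now at a reported z of 9 mm, though only near the wheel's top. I'll open a little, go 8 mm lower watching the force, and regrip with more overlap.

```bash
python3 -m handwheel '[[0,0,0,0],[0,0,0,0],[0,0,0,0],[0,0,0,0],[0,0,0.007,0],[0,0,0.013,0],[0,0,0.013,0]]' 75; python3 -m handwheel '[[0,0,0.007,0],[0,0,0.013,0],[0,0,0.013,0],[0,0,0.013,0]]'
```

```text
time: 18.37
position: [0.4912, -0.4325, 0.0045]
tool_rot: [-0.0, 1.0, 0.0, -0.0]
ft_force: [-1.5, -0.6, 0.5]
grip_width: 0.0648
grip_force: 0.0
time: 18.7
position: [0.4913, -0.4327, 0.0009]
tool_rot: [-0.0, 1.0, 0.0, -0.0]
ft_force: [0.4, -0.8, -0.4]
grip_width: 0.0653
grip_force: 0.0
```

```bash
python3 -m handwheel '[[0,0,0,0],[0,0,0,0],[0,0,0,0],[0,0,0,0],[0,0,0,0],[0,0,0,0]]' 45 12;  python3 -m handwheel '[[0,0,-0.04,0],[0,0,-0.1,0],[0,0,-0.18,0],[0,0,-0.22,0],[-0.07,0.1,-0.22,0],[-0.15,0.22,-0.22,0],[-0.23,0.33,-0.22,0],[-0.29,0.42,-0.22,0],[-0.319,0.459,-0.22,0],[-0.319,0.459,-0.22,0],[-0.319,0.459,-0.22,0],[-0.319,0.459,-0.22,0]]'
```

```text
time: 19.2
position: [0.4915, -0.4329, 0.0012]
tool_rot: [-0.0, 1.0, -0.0, 0.0]
ft_force: [0.1, -0.5, 0.2]
grip_width: 0.0474
grip_force: 12.0
time: 20.2
position: [0.5866, -0.2963, 0.0673]
tool_rot: [0.0, 1.0, -0.0, -0.0]
ft_force: [-0.6, 0.5, -0.8]
grip_width: 0.0477
grip_force: 12.0
```

```bash
python3 -m handwheel '[[0,0.004,0.08,0],[0,0.004,0.14,0],[0,0.004,0.175,0],[0,0.004,0.19,0],[0,0.004,0.198,0],[0,0.004,0.203,0],[0,0.004,0.206,0],[0,0.004,0.206,0],[0,0.004,0.206,0]]'
```

```text
time: 20.95
position: [0.5876, -0.2942, 0.0061]
tool_rot: [-0.0, 1.0, -0.0, 0.001]
ft_force: [-0.7, -0.3, -0.2]
grip_width: 0.0474
grip_force: 12.0
```

```bash
python3 -m handwheel '[[0,0,0,0],[0,0,0,0],[0,0,0,0],[0,0,0,0],[0,0,-0.05,0],[0,0,-0.15,0],[0,0,-0.25,0],[0,0,-0.33,0],[0.1,0.015,-0.33,0],[0.22,0.03,-0.33,0],[0.742,0.104,-0.33,0],[0.742,0.104,-0.33,0],[0.742,0.104,-0.33,0],[0.742,0.104,-0.33,0],[0.742,0.104,-0.33,0],[0.742,0.104,-0.33,0],[0.742,0.104,-0.33,0],[0.742,0.104,-0.33,0]]' 90
python3 - <<'E'
from meas import *
c=snap('top','t8');measure(['oB','sB'],c);d=snap('side','s8')
a=c['frame'][120:280,290:490];b=d['frame'][200:340,240:415]
cv2.imwrite('pics/v8.png',np.hstack([cv2.resize(a,(400,320)),cv2.resize(b,(400,320),interpolation=cv2.INTER_CUBIC)])[:,:,::-1])
E
```

```text
time: 22.45
position: [0.3662, -0.2642, 0.1047]
tool_rot: [-0.0, 1.0, -0.001, 0.001]
ft_force: [-0.1, -0.7, 0.1]
grip_width: 0.0783
grip_force: 0.0
oB px 169.5 423.7 area 316.625 xyz [ 0.5854 -0.2961  0.007 ]
sB px 203.6 366.3 area 79.1875 xyz [ 0.4759 -0.118   0.007 ]
```

View pics/v8.png

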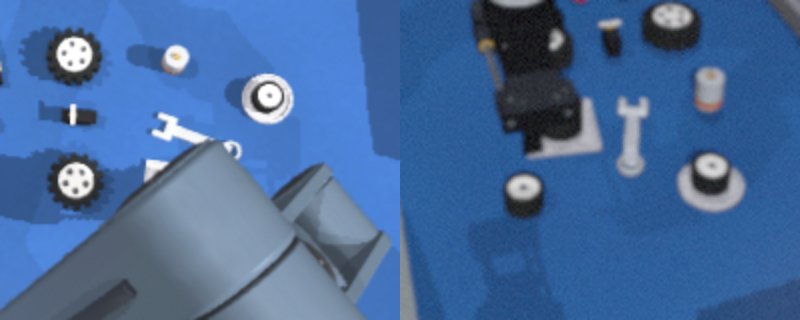

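The first front lies flat and centred in the far round plate, at top-picture (169,424). Now the last wheel.

```bash
python3 -m handwheel '[[0.004,0,0.12,0],[0.004,0,0.22,0],[0.004,0,0.28,0],[0.004,0,0.32,0],[0.004,0,0.335,0],[0.004,0,0.344,0],[0.004,0,0.344,0],[0.004,0,0.344,0]]' 90 12; python3 -m handwheel '[[0,0,0,0],[0,0,0,0],[0,0,0,0],[0,0,0,0],[0,0,0,0],[0,0,0,0],[0,0,0,0],[0,0,0,0]]' 45 12
```

```text
time: 23.22
position: [0.3639, -0.2632, 0.0016]
tool_rot: [-0.0, 1.0, -0.0, 0.0]
ft_force: [0.2, -0.5, -0.2]
grip_width: 0.0781
grip_force: 0.0
time: 23.88
position: [0.3634, -0.263, 0.0014]
tool_rot: [-0.0, 1.0, -0.0, 0.0]
ft_force: [0.6, -0.8, 2.7]
grip_width: 0.0472
grip_force: 12.0
```

```bash
python3 -m handwheel '[[0,0,-0.05,0],[0,0,-0.15,0],[0,0,-0.26,0],[-0.08,0.02,-0.33,0],[-0.18,0.08,-0.33,0],[-0.27,0.17,-0.33,0],[-0.32,0.28,-0.33,0],[-0.32,0.4,-0.33,0],[-0.32,0.52,-0.33,0],[-0.32,0.64,-0.33,0],[-0.32,0.76,-0.33,0],[-0.32,0.87,-0.33,0],[-0.32,0.96,-0.33,0],[-0.32,0.98,-0.33,0],[-0.32,0.98,-0.33,0]]'; python3 -m handwheel '[[0,0.1,0,0],[0,0.21,0,0],[0.05,0.32,0,0],[0.12,0.43,0,0],[0.19,0.53,0,0],[0.26,0.63,0,0],[0.31,0.73,0,0],[0.355,0.82,0,0],[0.355,0.84,0,0],[0.355,0.84,0,0],[0.355,0.84,0,0],[0.355,0.84,0,0]]'
```

```text
time: 25.13
position: [0.4584, 0.0329, 0.1]
tool_rot: [-0.002, 1.0, 0.0, -0.001]
ft_force: [1.2, -0.0, -0.0]
grip_width: 0.0478
grip_force: 12.0
time: 26.13
position: [0.3538, 0.2819, 0.1001]
tool_rot: [0.001, 1.0, -0.0, 0.0]
ft_force: [-0.4, 0.3, -0.4]
grip_width: 0.0475
grip_force: 12.0
```

```bash
python3 -m handwheel '[[0,0,0.1,0],[0,0,0.2,0],[0,0,0.26,0],[0,0,0.29,0],[0,0,0.305,0],[0,0,0.311,0],[0,0,0.315,0],[0,0,0.315,0],[0,0,0.315,0]]'
```

```text
time: 26.88
position: [0.3533, 0.2834, 0.0065]
tool_rot: [-0.0, 1.0, 0.0, 0.001]
ft_force: [-0.1, -0.2, -0.9]
grip_width: 0.0476
grip_force: 12.0
```

Within about a millimetre of the floor. Releasing, rising and moving clear, then a final look.

```bash
python3 -m handwheel '[[0,0,0.002,0],[0,0,0.002,0],[0,0,0.002,0]]'; python3 -m handwheel '[[0,0,0,0],[0,0,0,0],[0,0,0,0],[0,0,0,0],[0,0,-0.05,0],[0,0,-0.15,0],[0,0,-0.25,0],[0,0,-0.4,0],[0,0,-0.5,0],[0.1,0.3,-0.6,0],[0.3,0.95,-0.6,0],[0.3,0.95,-0.6,0],[0.3,0.95,-0.6,0],[0.3,0.95,-0.6,0],[0.3,0.95,-0.6,0],[0.3,0.95,-0.6,0],[0.3,0.95,-0.6,0],[0.3,0.95,-0.6,0],[0.3,0.95,-0.6,0]]' 90
python3 - <<'E'
from meas import *
c=snap('top','t9')
print('hub tops'); G['sA']=G['sA'][:2]+(.044,);G['sB']=G['sB'][:2]+(.044,);G['oA']=G['oA'][:2]+(.032,);G['oB']=G['oB'][:2]+(.032,)
measure(['oA','oB','b1','b2'],c);d=snap('side','s9')
a=c['frame'][120:280,120:490]
cv2.imwrite('pics/v9.png',np.vstack([cv2.resize(a,(800,346),interpolation=cv2.INTER_CUBIC),cv2.resize(d['frame'][150:300,200:600],(800,250+50)[:2],interpolation=cv2.INTER_CUBIC)[:254]])[:,:,::-1])
E
```

```text
time: 27.13
position: [0.3528, 0.2834, 0.0054]
tool_rot: [-0.0, 1.0, 0.0, 0.0]
ft_force: [0.3, -0.1, -0.4]
grip_width: 0.0478
grip_force: 12.0
time: 28.72
position: [0.2619, 0.5672, 0.1842]
tool_rot: [-0.001, 1.0, -0.001, -0.0]
ft_force: [0.7, -0.1, 0.0]
grip_width: 0.0782
grip_force: 0.0
hub tops
oA px 241.5 235.7 area 337.9375 xyz [0.3529 0.2744 0.032 ]
oB px 169.5 423.6 area 309.9375 xyz [ 0.5803 -0.29    0.032 ]
b1 px 209.8 327.6 area 257.0625 xyz [0.4517 0.0018 0.036 ]
b2 px 146.7 326.8 area 245.25 xyz [0.6457 0.0064 0.036 ]
```

View pics/v9.png

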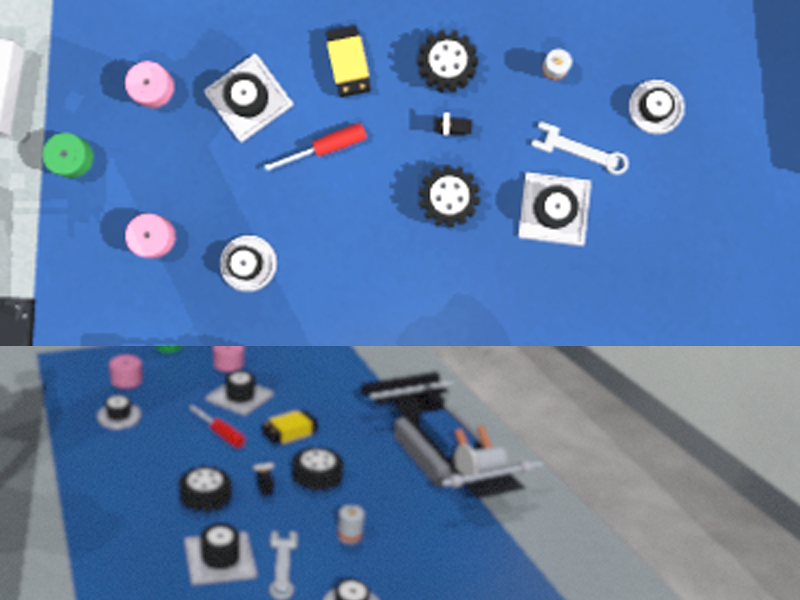

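The final picture shows all four slicks flat and centred in their plates. The hubs are at crop (93,243), (207,557), (263,243) and (104,658). The buggies have not moved and the arm is clear.

```bash
python3 -c "
from rig import job
print(job.hand_in())"
```

```text
the job is handed in; nothing more can be done
None
```

The job is handed in: both rear wheels went into the square plates first, then both front wheels into the round plates; the last pictures show all four flat and centred with the buggy wheels unmoved, but no verdict came back.

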